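Release the glue-up press behind the solvent tin

ROBOT

A 6-joint arm with a two-finger parallel gripper is mounted at the origin on the work surface. World frame = base frame: x ahead of the robot, y to its left, z up, the work surface at z = 0. Lengths are in m, angles in rad, forces in N, time in s.
With the tool pointing down it reaches from about 0.375 to 0.9 m from the base axis. Payload 3.1 kg.
Tool frame: the origin (TCP) lies between the finger pads; the fingertips stand 8 mm ahead of it and the grasp point (between the pads) lies 11 mm behind it (manip.tip_extent is the distance from the TCP to the fingertips, in m); z points along the fingers, x is the direction in which the jaws open and shut, and the axes are right-handed (so a half turn about z gives the same grasp; the last joint's range is limited). The gripper opens to 85 mm and grips with 20 to 120 N. Pads are 22 mm wide; open, the fingers measure 114 mm over their backs; the gripper's body (76 mm by 85 mm) begins 54 mm behind the grasp point. The pads swing forward as they close: fully open they stand 13 mm farther back than shut.
Start: joints at [-1.286, 0.527, 1.433, -0, 1.181, -0.178], TCP at [0.28, -0.559, 0.239] pointing down, gripper open.
Joint ranges: [-3.08, 3.08], [-0.75, 2.2], [0.22, 2.44], [-1.43, 4.57], [0, 2.65], [-2.85, 2.85]. Speed limits (rad/s): [2.79, 2.79, 3.14, 3.14, 3.14, 3.14].

INTERFACE

Orientations are given as a unit quaternion [x, y, z, w].
In Python, from station import manip gives the robot as it stands.
- The arm moves only by the tool move_arm, never from a script. Its argument "deltas" is a list that holds one entry, the list of rows, each a list of 4 numbers: the shift along the tool's x, y, z in m, then the turn about the tool's z in degrees. A call has 1 to 20 rows; each row is the pose to reach, as a shift and turn from the pose measured when the call began, along the tool's axes at that moment; what a row does not reach only later rows make up. A row lasts 1/12 s, in which the tool goes at most 41.7 mm and 7.16 degrees, less where a joint would pass 70% of its speed; a pose out of reach is approached as far as the arm can. A call with a gripper value outside its range is refused whole. "gripper" is the opening, from 0 (shut) to 1 (fully open), set as the call begins (left out, the last holds). The fingers move at their own pace and stop on an object; "squeeze" is the grip in N (left out, the last holds). Time passes only in rows, so rows that repeat a pose let the fingers close. It gives the time, the measured TCP pose, the force and the opening at its end, in the units of the state.
- manip.sense(): the state, without advancing time (a new reading comes with each control period).
- manip.snapshot(name): name is "scene" or "top"; returns a dict with "img" (480x640x3 uint8, red, green, blue), "vertical_fov" (degrees; the focal length in pixels is half the picture's height over the tangent of half this angle, whatever the lens; pixels are square), "cx", "cy" (the principal point, pixels), "origin" and "orientation" of the camera in the world. Camera axes: x right, y down, z forward; pixel columns grow to the right and rows downward; lengths in m; the calibration is good to about 2 mm. A picture is of the moment at which its call begins. There is no depth.
- manip.sign_off(): hands the job in, once; it reports no verdict.
The state is a dict: "t": time; "q": joint angles; "qd": joint speeds; "tau": joint torques, N m; "tcp_pos": TCP position; "tool_rot": TCP orientation; "force": force on the tool from outside, world axes, zero at the start; "ft_torque": the same for the moment, N m; "finger_gap": opening from 0.0 (shut) to 1.0 (fully open).
Only numpy, scipy, OpenCV 4.12 (cv2) and the standard library are available. Lean on these libraries where they do the work, as an engineer would, in place of code of your own. Each camera call takes 0.05 s, during which the arm holds its last target.

TASK

The solvent tin stands on its black mat right in front of the red release bar of the glue-up press. Stand the tin upright on the white sheet of paper and let go of it, then press the release bar near its middle, so that both ends go down evenly, until it is fully down (it stays down by itself). Finally put the tin back upright on its black mat, square with the mat, keep it upright all the way, and leave the other things on the bench where they are.

Things in the scene. Friction and masses are not known exactly. Their poses are not given: they have to be found in the camera images.
- tin: Rectangular solvent tin, bare steel with a blue band, 90 mm (its x) by 50 mm (its y), 110 mm high, with a black screw cap 28 mm across and 14 mm high on its top, 22 mm off centre towards its +x. Origin at the centre of its underside, z up. About 0.3 to 0.55 kg, rigid. It starts on the black mat, its 90 mm length roughly along the mat's, cap nearer the bar. Grip it across its 50 mm, within its top 30 mm.
- tin_home (a point): Centre of the black mat's top, 2 mm above the bench. The mat is 120 mm (along the press's x) by 80 mm, and fixed to the press. Axes as the press.
- sheet: White sheet of paper lying flat on the bench, under 1 mm thick, 150 mm (x) by 160 mm (y), fixed; origin at its centre. To the left or the right of the mat, nothing on it.
- press: Green glue-up press, fixed to the bench. Origin on the bench under it; its x points away from the robot. The mat's centre is at x = -160 mm, the red bar's centre line at x = -90 mm; its base (340 mm wide, 42 mm high, its front step 22 mm high) runs from x = -60 to +140 mm. Two steel posts with a crosshead, 166 mm high overall, stand at x = +60 to +100 mm.
- bar_mid (a point): Middle of the top face of the red release bar, 46 mm above the bench when up; moves with the bar. The bar is 260 mm long (along the press's y), 24 mm wide, 12 mm thick, with room to press it only from above. With the tin on its mat a gap of some 13 mm separates tin and bar, and the tin is in the gripper's way.
- bar (a joint): Angle of the release bar's hinge, rad: 0 up, 0.17 fully down (stop), where the bar's middle has gone down about 15 mm and 1 mm towards the robot. The hinge lies 90 mm behind the bar's centre line. Pressing takes about 8 to 10 N; it has friction and stays where it is left. Pressing it also lifts the press's platen.
- bar_rock (a joint): Rocking of the bar about its middle, rad: 0 when both ends are level, positive with the end at the press's +y higher. A spring of 10 N m per rad centres it: pressed 30 mm off its middle with 10 N it rocks by 0.03, and more if pushed harder against the stop.
- tray: Grey open tray 150 x 160 x 40 mm, fixed, on the other side of the mat from the sheet. Origin under its centre. Bystander.
- scale: Dark wooden knife scale 100 x 30 x 10 mm lying in the tray. Origin under its centre. Bystander.
- glue_black: White glue bottle with a black nozzle, 50 mm across, 150 mm high. Origin under its centre. Bystander.
- glue_yellow: White glue bottle with a yellow nozzle, 50 mm across, 150 mm high. Origin under its centre. Bystander.
- block: Dark steel bench block 60 x 60 x 35 mm between robot and mat. Origin under its centre. Bystander.
- brush: Glue brush lying between robot and mat, about 170 mm long, 20 mm high. Origin near its middle. Bystander.
- brass: Brass bar 130 x 22 x 22 mm on the right of the bench. Origin under its centre. Bystander.
- muffs: Yellow and black ear defenders lying on the left of the bench, 200 mm wide, 80 mm high; origin on the bench between the cups, headband reaching 135 mm towards its +x. Bystander.
Not all that is in view belongs to the job. There is more than one size of the tin; the one meant has the size given above.

How it is judged:
On the way, in this order (a step that is already met when the one before it is completed fails the run):
1. the tin stands on the white sheet, let go (horizontal distance between tin and sheet below 0.08 m and height (world z) of tin below 0.006 m and contact force between the fingers and tin below 0.5 N and angle between tin's own z axis and vertical below 0.1 rad and linear speed of tin below 0.03 m/s), for 0.2 s.
2. with the tin on the sheet, the bar is pressed fully down, both ends level (horizontal distance between tin and sheet below 0.08 m and value of joint bar above 0.145 rad and value of joint bar_rock between -0.03 and 0.03 rad), for 0.2 s.
At the end, for the whole second after the job is handed in: The tin stands still and upright (within 0.1 rad) on its black mat, its centre within 20 mm of the mat's centre and its length within 0.26 rad of the mat's, either way round, released; the release bar is still down (joint at least 0.145 rad) and level (rock within 0.03 rad) (horizontal distance between tin and tin_home below 0.02 m and height (world z) of tin below 0.007 m and angle between the x axis of tin and the x axis of press, either way round below 0.26 rad and value of joint bar above 0.145 rad and contact force between the fingers and tin below 0.5 N and angle between tin's own z axis and vertical below 0.1 rad and linear speed of tin below 0.03 m/s and value of joint bar_rock between -0.03 and 0.03 rad); the robot touches nothing.
It fails at once if the bar is rocked by more than 0.035 rad (one end 9 mm lower than the other) (value of joint bar_rock above 0.035 rad or value of joint bar_rock below -0.035 rad).
It fails at once if the tin is tipped by more than 0.4 rad (angle between tin's own z axis and vertical above 0.4 rad).
It fails at once if a bystander is moved by more than 30 mm (the tray 10 mm) (distance of tray from where it was at the start of the episode above 0.01 m or distance of any of scale, glue_black, glue_yellow, block, brush, brass, muffs from where it was at the start of the episode above 0.03 m).
It fails at once if a glue bottle is knocked over (angle between any of glue_black, glue_yellow's own z axis and vertical above 0.5 rad).
It also fails if it takes over 72 s, if anything falls off the work surface, if the arm or the gripper's body presses on something with over 40 N, if the wrist force passes 120 N, or if a joint passes its speed limit or range.

## Working session

There is one attempt and no reset: what is moved stays moved. The work goes in short steps, Python scripts to look and compute and a tool call to move; the robot and the scene stay as the last step left them, time stands still between calls to the robot, and variables do not carry over. Pictures are saved under pics/ and viewed, and the job is handed in when it is done.

Besides the shell and the picture viewer there is one more tool, called as name([rows], argument=value, ...), one row to a line, values as JSON. move_arm: Moves the arm, as the interface text tells. Its arguments: {"type":"object","properties":{"deltas":{"type":"array"},"gripper":{"type":"number"},"squeeze":{"type":"number"}},"required":["deltas"]}

```bash
mkdir -p pics; ls
cat > h.py <<'E'
import numpy as np, cv2, json
from scipy.spatial.transform import Rotation as R
from station import manip
def snap(name,fn):
    s=manip.snapshot(name); cv2.imwrite('pics/'+fn+'.png',s['img'][:,:,::-1])
    np.save('pics/'+fn+'.npy',s,allow_pickle=True); return s
def load(fn): return np.load('pics/'+fn+'.npy',allow_pickle=True).item()
def ray(s,u,v):
    f=240/np.tan(np.radians(s['vertical_fov'])/2)
    d=np.stack([(np.asarray(u,float)-s['cx'])/f,(np.asarray(v,float)-s['cy'])/f,np.ones_like(np.asarray(u,float))],-1)
    return np.array(s['origin']),R.from_quat(s['orientation']).apply(d)
def onplane(s,u,v,z):
    o,d=ray(s,u,v); return o+d*((z-o[2])/d[...,2])[...,None]
def proj(s,p):
    f=240/np.tan(np.radians(s['vertical_fov'])/2)
    c=R.from_quat(s['orientation']).inv().apply(np.asarray(p)-np.array(s['origin']))
    return np.array([s['cx']+f*c[...,0]/c[...,2],s['cy']+f*c[...,1]/c[...,2]]).T
E
python3 - <<'E'
from h import *
for n in('scene','top'):
    s=snap(n,n+'0'); print({k:v for k,v in s.items() if k!='img'})
print(manip.sense())
E
```

```text
pics
{'vertical_fov': 49.030146778583514, 'cx': 320.0088823403958, 'cy': 237.21083132255123, 'origin': array([1.04042851, 0.30069683, 0.9989196 ]), 'orientation': array([ 0.51924402,  0.80130317, -0.25321369, -0.15550466])}
{'vertical_fov': 53.89945666938207, 'cx': 316.27559346186206, 'cy': 235.03112033903122, 'origin': array([0.30966101, 0.02334945, 1.37795946]), 'orientation': array([ 0.71479542, -0.69744087,  0.03933184, -0.03311726])}
{'t': 0.1, 'q': array([-1.28552755e+00,  5.28372783e-01,  1.43376420e+00, -1.05747586e-05,
        1.18143559e+00, -1.78469659e-01]), 'qd': array([-0.00037568, -0.00125162, -0.00374214, -0.00061079,  0.00037384,
       -0.00110484]), 'tau': array([-1.53722453e-04, -4.43303561e+01, -1.78586644e+01, -1.56990141e-04,
        3.90075831e-03, -7.08302494e-06]), 'tcp_pos': array([ 0.27941915, -0.5583545 ,  0.23843491]), 'tool_rot': array([ 8.50675324e-01, -5.25690510e-01, -7.39638983e-04, -6.58009294e-04]), 'force': array([ 0.49323909, -0.50312283,  0.5589891 ]), 'ft_torque': array([-0.04511258, -0.06181593, -0.03196816]), 'finger_gap': 0.9997958710170238}
```

View pics/scene0.png

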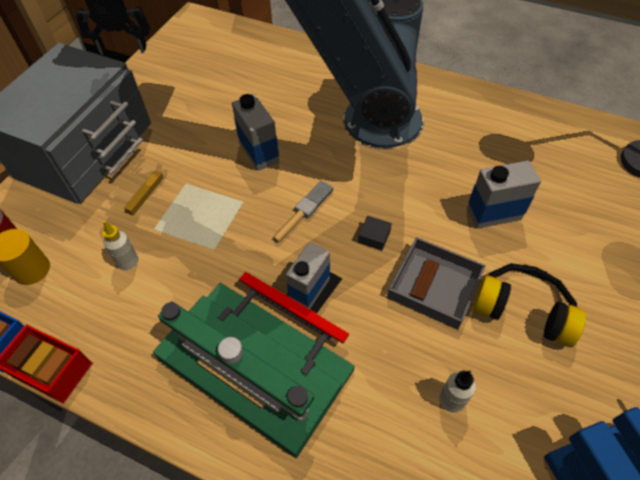

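View pics/top0.png

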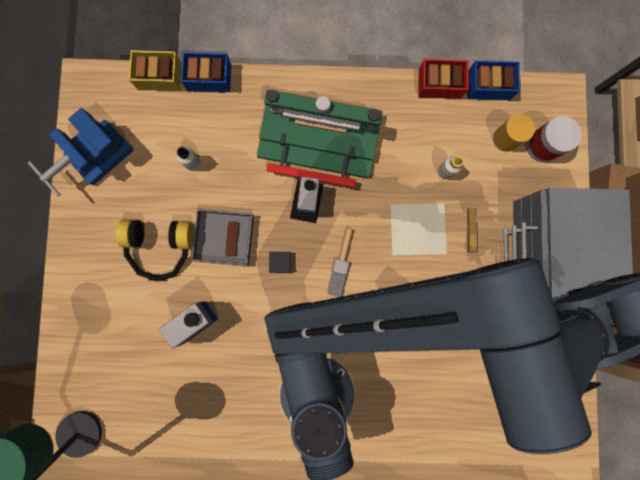

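Tin candidates in the scene picture are (309,278), (254,130) and (503,195). The one at (309,278), top (308,195), stands on the black mat in front of the red bar. I'll enlarge it to confirm and measure.

Run:
```python
from h import *
s=load('scene0');t=load('top0')
a=cv2.resize(s['img'][220:350,220:370],None,fx=4,fy=4,interpolation=cv2.INTER_CUBIC)
b=cv2.resize(t['img'][150:240,255:385],None,fx=4.5,fy=4.5,interpolation=cv2.INTER_CUBIC)
cv2.imwrite('pics/c1.png',a[:,:,::-1]);cv2.imwrite('pics/c2.png',b[:,:,::-1])
for n,im in(('top',t),('scene',s)):
    hsv=cv2.cvtColor(im['img'],cv2.COLOR_RGB2HSV)
    H,S,V=[hsv[...,i].astype(int) for i in range(3)]
    for lab,m,z in(('sheet',(S<60)&(V>150),0.0005),('red',((H<6)|(H>174))&(S>180)&(V>90),0.046)):
        c,_=cv2.findContours(m.astype(np.uint8),cv2.RETR_EXTERNAL,cv2.CHAIN_APPROX_NONE)
        for k in c:
            if cv2.contourArea(k)<300: continue
            r=cv2.minAreaRect(k); 
            p=onplane(im,*k[:,0].T.astype(float),z)[:,:2]
            w=cv2.minAreaRect(p.astype(np.float32))
            print(n,lab,cv2.contourArea(k),np.round(r[0]),'world',np.round(w[0],4),np.round(w[1],4),round(w[2],1))
```

```text
top sheet 659.5 [182. 325.] world [0.1818 0.3904] [0.0667 0.1231] 37.0
top sheet 2534.0 [418. 229.] world [ 0.4771 -0.2859] [0.147  0.1576] 2.6
top sheet 935.5 [564. 133.] world [ 0.7797 -0.725 ] [0.1054 0.1068] 1.5
top red 553.5 [311. 175.] world [0.6198 0.0327] [0.2571 0.0253] 80.0
top red 1353.0 [444.  78.] world [ 0.9213 -0.3496] [0.1103 0.1466] 1.7
scene sheet 326.0 [230. 348.] world [ 0.7393 -0.0514] [0.0407 0.0434] 24.0
scene red 3871.5 [ 44. 362.] world [ 0.9222 -0.3459] [0.1715 0.0925] 89.7
scene red 1194.5 [294. 306.] world [0.622  0.0348] [0.2552 0.0249] 80.6
```

View pics/c1.png

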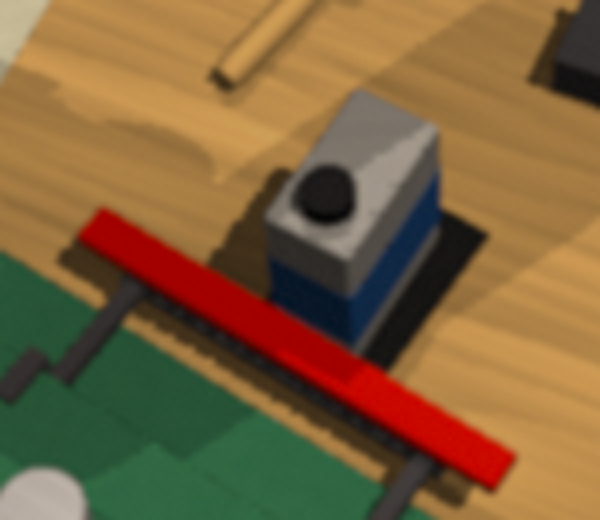

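View pics/c2.png

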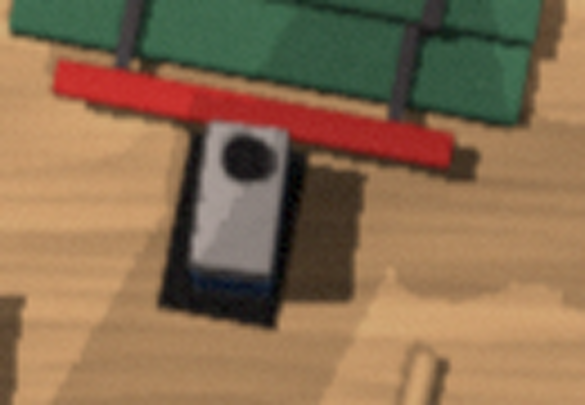

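The tin at scene (309,278) is the one standing on the black mat in front of the bar, with its cap towards the bar. Next I measure its top corners.

Run:
```python
from h import *
s=load('scene0');t=load('top0')
def cr(p,f,o): return (np.array(p)+.5)/f-.5+np.array(o)
A=cr([(358,90),(438,128),(348,262),(266,215)],4,(220,220))
B=cr([(188,268),(270,275),(290,128),(210,122)],4.5,(255,150))
for im,P in((s,A),(t,B)):
    w=onplane(im,P[:,0],P[:,1],0.112)
    r=cv2.minAreaRect(w[:,:2].astype(np.float32))
    print(np.round(w[:,:2],4).tolist(),'\n mean',w.mean(0)[:2],r)
M=cr([(160,305),(275,327)],4.5,(255,150)); w=onplane(t,M[:,0],M[:,1],.002); print('mat near',w,np.linalg.norm(w[0]-w[1]),np.degrees(np.arctan2(*(w[0]-w[1])[:2][::-1])))
bx=np.array([np.cos(np.radians(-9.8)),np.sin(np.radians(-9.8))]); print('home from bar',np.array([.621,.0338])-.07*bx,'from mat',w.mean(0)[:2]+.06*bx)
# other tins sizes for check; cap
c1=cr([(328,190)],4,(220,220))[0];c2=cr([(248,156)],4.5,(255,150))[0]
print('cap',onplane(s,c1[0],c1[1],.126),onplane(t,c2[0],c2[1],.126))
q=manip.sense()
Rm=R.from_quat(q['tool_rot']).as_matrix();print(Rm.round(4),q['tcp_pos'])
```

```text
[[0.5087, 0.0223], [0.5134, 0.0688], [0.6013, 0.0602], [0.5938, 0.0123]] 
 mean [0.5542989  0.04089486] ((0.5549449920654297, 0.04049117863178253), (0.048367295414209366, 0.08833135664463043), 84.31626892089844)
[[0.5091, 0.0694], [0.5061, 0.0199], [0.5965, 0.01], [0.599, 0.0586]] 
 mean [0.55267552 0.03943925] ((0.5528175830841064, 0.03965624421834946), (0.04950561374425888, 0.09338177740573883), 83.73301696777344)
mat near [[0.50154035 0.09094301 0.002     ]
 [0.48896117 0.01548046 0.002     ]] 0.07650380892938745 80.5361363857094
home from bar [0.55202145 0.04571466] from mat [0.55437523 0.04299916]
cap [0.57604398 0.03812732 0.126     ] [0.57562404 0.03485591 0.126     ]
[[ 4.473e-01 -8.944e-01 -6.000e-04]
 [-8.944e-01 -4.473e-01  1.900e-03]
 [-2.000e-03 -3.000e-04 -1.000e+00]] [ 0.27941915 -0.5583545   0.23843491]
```

```bash
cat >> h.py <<'E'
def go(p,yaw):
    q=manip.sense(); Rm=R.from_quat(q['tool_rot']).as_matrix()
    d=Rm.T@(np.array(p)-q['tcp_pos']); y0=np.degrees(np.arctan2(Rm[1,0],Rm[0,0]))
    print('t',round(q['t'],2),'tcp',q['tcp_pos'].round(4),'yaw',round(y0,2),'tilt z',Rm[:,2].round(4),'F',q['force'].round(2),'gap',round(q['finger_gap'],3)); print('  row',d.round(4).tolist(),round((y0-yaw+180)%360-180,2))
E
python3 -c "
from h import *
go((.5535,.040,.2),-96)"
```

```text
t 0.1 tcp [ 0.2794 -0.5584  0.2384] yaw -63.43 tilt z [-6.0e-04  1.9e-03 -1.0e+00] F [ 0.49 -0.5   0.56] gap 1.0
  row [-0.4125, -0.5128, 0.0394] 32.57
```

move_arm([
  [[-0.02, -0.025, 0, 2], [-0.04, -0.05, 0, 4], [-0.065, -0.08, 0, 6], [-0.09, -0.11, 0, 8], [-0.115, -0.14, 0, 10], [-0.14, -0.17, 0, 12], [-0.165, -0.2, 0, 14], [-0.19, -0.23, 0, 16], [-0.215, -0.265, 0, 18], [-0.24, -0.3, 0, 20], [-0.265, -0.33, 0, 22], [-0.29, -0.36, 0, 24], [-0.315, -0.39, 0.005, 26], [-0.34, -0.42, 0.01, 28], [-0.36, -0.45, 0.015, 30], [-0.38, -0.475, 0.02, 31], [-0.395, -0.495, 0.03, 32], [-0.405, -0.507, 0.035, 32.6], [-0.4125, -0.513, 0.039, 32.6], [-0.4125, -0.513, 0.039, 32.6]],
], gripper=1, squeeze=40)

```text
t: 1.77
tcp_pos: [0.553, 0.0419, 0.1992]
tool_rot: [-0.67, 0.742, 0.002, -0.0]
force: [-0.0, -0.6, -0.1]
finger_gap: 1.001
```

```bash
python3 -c "
from h import *
s=snap('top','top1');t=snap('scene','scene1')
cv2.imwrite('pics/c3.png',cv2.resize(t['img'][180:340,200:400],None,fx=3.5,fy=3.5)[:,:,::-1])
go((.5535,.040,.080),-96)"
```

```text
t 1.87 tcp [0.5531 0.0398 0.2001] yaw -95.98 tilt z [-0.0017  0.0015 -1.    ] F [-0.26 -0.06  0.2 ] gap 1.0
  row [-0.0001, -0.0006, 0.1201] 0.02
```

View pics/c3.png

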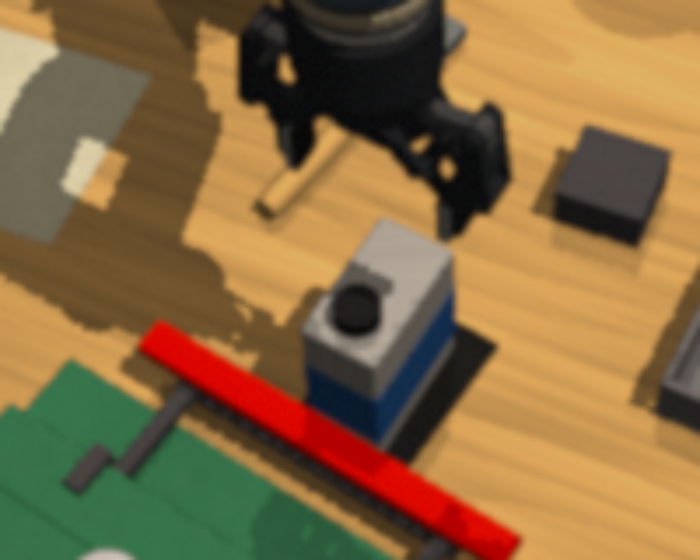

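The fingers straddle the tin symmetrically (crop tip positions (295,160) and (450,235), tin top between and below them). I go down.

move_arm([
  [[0, 0, 0.015, 0], [0, 0, 0.03, 0], [0, 0, 0.045, 0], [0, 0, 0.06, 0], [0, 0, 0.075, 0], [0, 0, 0.09, 0], [0, 0, 0.1, 0], [0, 0, 0.11, 0], [0, 0, 0.115, 0], [0, 0, 0.12, 0], [0, 0, 0.12, 0], [0, 0, 0.12, 0]],
])

```text
t: 2.87
tcp_pos: [0.5531, 0.0399, 0.0803]
tool_rot: [-0.669, 0.743, 0.001, -0.0]
force: [-0.1, 0.3, 0.5]
finger_gap: 1.001
```

move_arm([
  [[0, 0, 0, 0], [0, 0, 0, 0], [0, 0, 0, 0], [0, 0, 0, 0], [0, 0, 0, 0], [0, 0, 0, 0], [0, 0, 0, 0], [0, 0, 0, 0]],
], gripper=0, squeeze=40)

```text
t: 3.53
tcp_pos: [0.5535, 0.0398, 0.081]
tool_rot: [-0.669, 0.743, 0.001, 0.0]
force: [-0.0, -0.8, 5.4]
finger_gap: 0.579
```

```bash
python3 -c "
from h import *
t=snap('scene','scene2')
cv2.imwrite('pics/c4.png',cv2.resize(t['img'][180:340,200:400],None,fx=3.5,fy=3.5)[:,:,::-1])
go((.477,-.286,.15),-96)"
```

```text
t 3.58 tcp [0.5535 0.0398 0.081 ] yaw -95.97 tilt z [-2.0e-04  1.1e-03 -1.0e+00] F [-0.32 -0.72  5.17] gap 0.578
  row [0.3319, 0.0422, -0.0694] 0.03
```

View pics/c4.png

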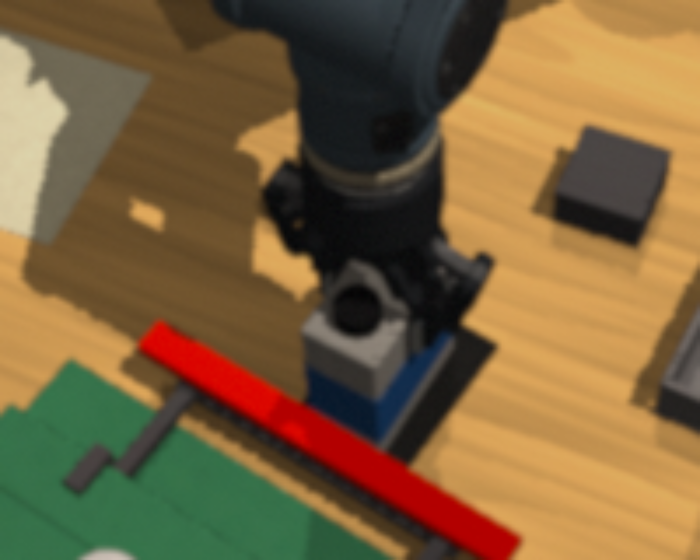

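Gap 0.579 × 85 = 49 mm, so the tin is gripped. Lift, then carry it.

move_arm([
  [[0, 0, -0.003, 0], [0, 0, -0.01, 0], [0, 0, -0.02, 0], [0, 0, -0.03, 0], [0, 0, -0.04, 0], [0, 0, -0.05, 0], [0, 0, -0.06, 0], [0, 0, -0.066, 0], [0, 0, -0.07, 0], [0, 0, -0.07, 0]],
])

```text
t: 4.42
tcp_pos: [0.5541, 0.0397, 0.1522]
tool_rot: [-0.669, 0.743, -0.0, 0.001]
force: [0.2, -0.5, -5.2]
finger_gap: 0.581
```

```bash
python3 -c "
from h import *
go((.477,-.286,.15),-96)"
```

```text
t 4.42 tcp [0.5541 0.0397 0.1522] yaw -95.97 tilt z [ 1.9e-03  9.0e-04 -1.0e+00] F [ 0.16 -0.49 -5.24] gap 0.581
  row [0.3319, 0.0428, 0.0017] 0.03
```

move_arm([
  [[0.005, 0.001, 0, 0], [0.015, 0.002, 0, 0], [0.03, 0.004, 0, 0], [0.05, 0.006, 0, 0], [0.072, 0.009, 0, 0], [0.095, 0.012, 0, 0], [0.12, 0.015, 0, 0], [0.145, 0.019, 0, 0], [0.17, 0.022, 0, 0], [0.195, 0.025, 0, 0], [0.22, 0.028, 0, 0], [0.244, 0.031, 0, 0], [0.267, 0.034, 0, 0], [0.287, 0.037, 0, 0], [0.304, 0.039, 0, 0], [0.317, 0.041, 0, 0], [0.326, 0.042, 0, 0], [0.332, 0.043, 0, 0], [0.332, 0.043, 0, 0], [0.332, 0.043, 0, 0]],
])

```text
t: 6.08
tcp_pos: [0.4766, -0.2855, 0.1515]
tool_rot: [-0.669, 0.743, 0.0, 0.001]
force: [0.8, 0.3, -5.4]
finger_gap: 0.582
```

```bash
python3 -c "
from h import *
t=snap('scene','scene3')
go((.477,-.286,.080),-96)"
```

```text
t 6.13 tcp [ 0.4766 -0.2851  0.1515] yaw -95.95 tilt z [ 0.0012  0.002  -1.    ] F [ 0.92  0.07 -5.07] gap 0.579
  row [0.001, -0.0004, 0.0715] 0.05
```

View pics/scene3.png

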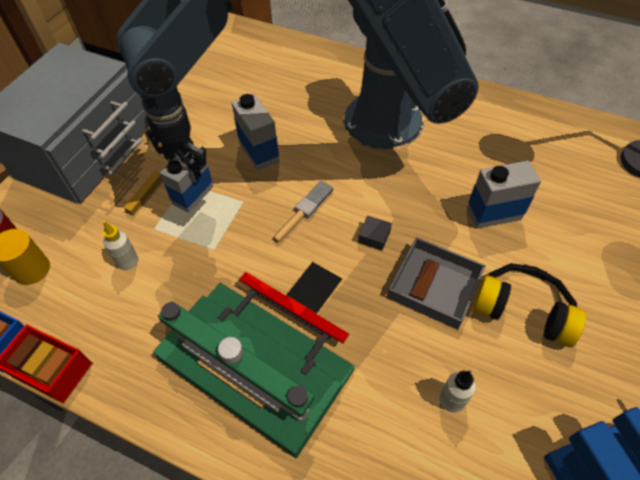

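The tin hangs upright above the sheet (scene (187,185)) and the mat (313,288) is free. Lowering it now.

move_arm([
  [[0, 0, 0.01, 0], [0, 0, 0.022, 0], [0, 0, 0.035, 0], [0, 0, 0.046, 0], [0, 0, 0.055, 0], [0, 0, 0.061, 0], [0, 0, 0.065, 0], [0, 0, 0.068, 0], [0, 0, 0.07, 0], [0, 0, 0.071, 0], [0, 0, 0.072, 0], [0, 0, 0.072, 0], [0, 0, 0.072, 0]],
])

```text
t: 7.22
tcp_pos: [0.4769, -0.2851, 0.0799]
tool_rot: [-0.669, 0.743, 0.0, 0.001]
force: [0.3, 0.1, -4.3]
finger_gap: 0.585
```

move_arm([
  [[0, 0, 0.001, 0], [0, 0, 0.0015, 0], [0, 0, 0.0015, 0], [0, 0, 0.0015, 0]],
])

```text
t: 7.55
tcp_pos: [0.4772, -0.2854, 0.079]
tool_rot: [-0.669, 0.743, -0.001, 0.001]
force: [0.6, 0.5, 0.7]
finger_gap: 0.577
```

Contact: the force went from -5 to about 0. Release, then rise.

move_arm([
  [[0, 0, 0, 0], [0, 0, 0, 0], [0, 0, 0, 0], [0, 0, 0, 0], [0, 0, 0, 0], [0, 0, 0, 0], [0, 0, 0, 0], [0, 0, 0, 0]],
], gripper=1)

```text
t: 8.22
tcp_pos: [0.4772, -0.2854, 0.079]
tool_rot: [-0.669, 0.743, -0.001, 0.001]
force: [-0.5, 0.9, 1.2]
finger_gap: 0.997
```

move_arm([
  [[0, 0, -0.01, 0], [0, 0, -0.02, 0], [0, 0, -0.035, 0], [0, 0, -0.05, 0], [0, 0, -0.065, 0], [0, 0, -0.08, 0], [0, 0, -0.095, 0], [0, 0, -0.105, 0], [0, 0, -0.11, 0], [0, 0, -0.11, 0]],
])

```text
t: 9.05
tcp_pos: [0.4776, -0.286, 0.1907]
tool_rot: [-0.669, 0.743, -0.002, 0.001]
force: [-0.1, -0.9, -0.7]
finger_gap: 0.997
```

```bash
python3 -c "
from h import *
s=snap('scene','scene4');t=snap('top','top4')
for n,im,box in(('top',t,(230,140,400,260)),('scene',s,(230,240,380,350))):
    x0,y0,x1,y1=box
    hsv=cv2.cvtColor(im['img'],cv2.COLOR_RGB2HSV);H,S,V=[hsv[...,i].astype(int) for i in range(3)]
    red=((H<6)|(H>174))&(S>180)&(V>70); blk=(V<45)&(S<130)
    for lab,m,z in(('red',red,.046),('mat',blk,.002)):
        mm=np.zeros(m.shape,np.uint8); mm[y0:y1,x0:x1]=m[y0:y1,x0:x1]
        c,_=cv2.findContours(mm,cv2.RETR_EXTERNAL,cv2.CHAIN_APPROX_NONE)
        for k in c:
            if cv2.contourArea(k)<150: continue
            p=onplane(im,*k[:,0].T.astype(float),z)[:,:2]
            w=cv2.minAreaRect(p.astype(np.float32)); print(n,lab,k.reshape(-1,2).mean(0).round(),np.round(w[0],4),np.round(w[1],4),round(w[2],1))
cv2.imwrite('pics/c5.png',np.hstack([cv2.resize(s['img'][120:270,100:260],(400,375)),cv2.resize(t['img'][150:270,250:378],(400,375))])[:,:,::-1])
go((.6,0.03,.19),-96)"
```

```text
top red [311. 175.] [0.6201 0.0336] [0.2565 0.0236] 80.4
top mat [306. 201.] [0.5533 0.0445] [0.0724 0.1137] 80.5
scene red [294. 307.] [0.622  0.0348] [0.2552 0.027 ] 80.7
scene mat [314. 287.] [0.5429 0.0461] [0.0746 0.095 ] 80.6
t 9.15 tcp [ 0.4767 -0.2853  0.1889] yaw -95.95 tilt z [ 0.0023  0.0011 -1.    ] F [ 0.06 -0.08 -0.12] gap 0.999
  row [-0.3264, -0.0899, -0.0005] 0.05
```

View pics/c5.png

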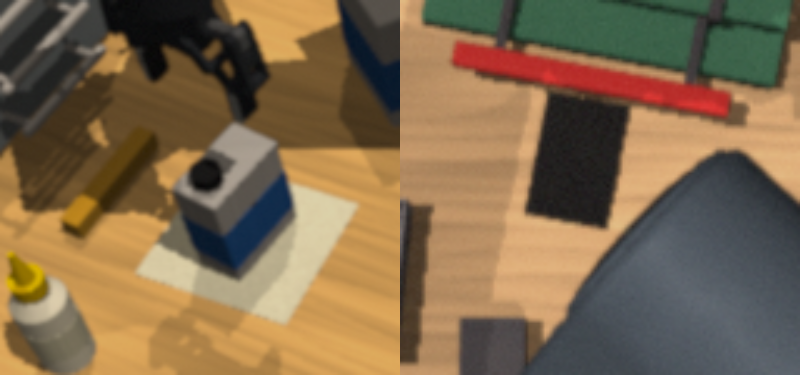

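The tin stands upright on the sheet (crop (230,195)), gripper clear. The bar's middle is about (0.621, 0.034) and the mat's centre about (0.553, 0.045), press yaw -9.5°. Next I go above the bar with fingers shut.

```bash
python3 -c "
from h import *
go((.621,0.034,.18),-99.5)"
```

```text
t 9.15 tcp [ 0.4767 -0.2853  0.1889] yaw -95.95 tilt z [ 0.0023  0.0011 -1.    ] F [ 0.06 -0.08 -0.12] gap 0.999
  row [-0.3325, -0.1104, 0.0096] 3.55
```

move_arm([
  [[-0.01, -0.003, 0, 0], [-0.03, -0.01, 0, 0.3], [-0.055, -0.018, 0, 0.6], [-0.08, -0.027, 0, 0.9], [-0.105, -0.035, 0, 1.2], [-0.13, -0.043, 0, 1.5], [-0.155, -0.052, 0, 1.8], [-0.18, -0.06, 0, 2.1], [-0.205, -0.068, 0, 2.4], [-0.23, -0.077, 0, 2.7], [-0.255, -0.085, 0, 3], [-0.278, -0.093, 0.003, 3.3], [-0.298, -0.099, 0.005, 3.5], [-0.314, -0.104, 0.007, 3.5], [-0.326, -0.108, 0.009, 3.5], [-0.3325, -0.1105, 0.0095, 3.5], [-0.3325, -0.1105, 0.0095, 3.5], [-0.3325, -0.1105, 0.0095, 3.5]],
], gripper=0)

```text
t: 10.65
tcp_pos: [0.6207, 0.0339, 0.1796]
tool_rot: [-0.647, 0.763, -0.0, 0.001]
force: [0.4, -0.3, 0.5]
finger_gap: -0.003
```

```bash
python3 -c "
from h import *
go((.621,0.034,.07),-99.5)"
```

```text
t 10.65 tcp [0.6207 0.0339 0.1796] yaw -99.43 tilt z [ 1.1e-03  9.0e-04 -1.0e+00] F [ 0.4  -0.34  0.46] gap -0.003
  row [0.0, -0.0001, 0.1096] 0.07
```

move_arm([
  [[0, 0, 0.01, 0], [0, 0, 0.025, 0], [0, 0, 0.04, 0], [0, 0, 0.055, 0], [0, 0, 0.07, 0], [0, 0, 0.083, 0], [0, 0, 0.094, 0], [0, 0, 0.102, 0], [0, 0, 0.107, 0], [0, 0, 0.11, 0], [0, 0, 0.11, 0]],
])

```text
t: 11.57
tcp_pos: [0.6207, 0.0338, 0.0692]
tool_rot: [-0.646, 0.763, 0.0, 0.001]
force: [0.0, 0.3, -0.3]
finger_gap: 0.001
```

```bash
python3 -c "
from h import *
s=snap('scene','scene5')
cv2.imwrite('pics/c6.png',cv2.resize(s['img'][220:360,210:370],None,fx=4,fy=4,interpolation=cv2.INTER_CUBIC)[:,:,::-1])
go((.621,0.034,.054),-99.5)"
```

```text
t 11.62 tcp [0.6211 0.0339 0.0697] yaw -99.44 tilt z [ 1.5e-03  8.0e-04 -1.0e+00] F [-0.31  0.03  0.3 ] gap -0.001
  row [-0.0001, 0.0001, 0.0157] 0.06
```

View pics/c6.png

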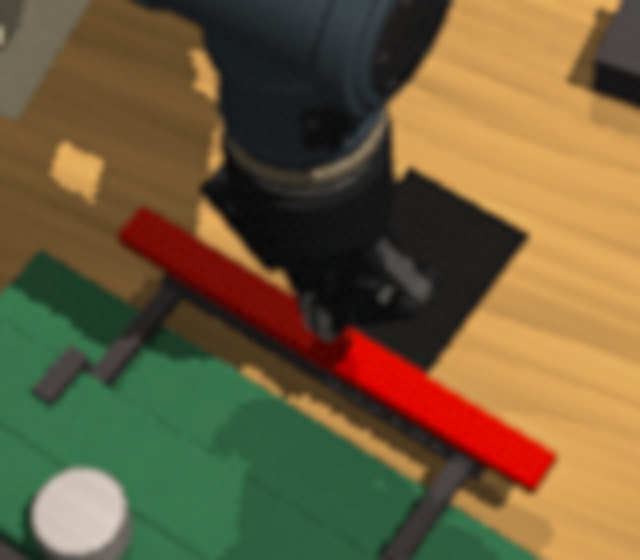

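The shut tips are just above the bar's middle (crop (325,335); the bar spans (135,220) to (545,470)). Start pressing.

move_arm([
  [[0, 0, 0.006, 0], [0, 0, 0.011, 0], [0, 0, 0.014, 0], [0, 0, 0.016, 0], [0, 0, 0.018, 0], [0, 0, 0.02, 0], [0, 0, 0.022, 0], [0, 0, 0.022, 0]],
])

```text
t: 12.28
tcp_pos: [0.6204, 0.0341, 0.0485]
tool_rot: [-0.647, 0.763, 0.0, 0.0]
force: [-3.0, 0.2, 6.0]
finger_gap: 0.001
```

```bash
python3 -c "
from h import *
go((.6205,0.034,.040),-99.5)"
```

```text
t 12.28 tcp [0.6204 0.0341 0.0485] yaw -99.42 tilt z [ 0.e+00  9.e-04 -1.e+00] F [-2.96  0.24  6.  ] gap 0.001
  row [0.0001, -0.0001, 0.0085] 0.08
```

move_arm([
  [[0, 0, 0.0015, 0], [0, 0, 0.003, 0], [0, 0, 0.0045, 0], [0, 0, 0.006, 0], [0, 0, 0.0075, 0], [0, 0, 0.0085, 0], [0, 0, 0.0085, 0]],
])

```text
t: 12.87
tcp_pos: [0.6201, 0.0341, 0.041]
tool_rot: [-0.647, 0.763, 0.0, 0.0]
force: [-3.1, -0.6, 6.7]
finger_gap: 0.004
```

```bash
python3 -c "
from h import *
s=snap('scene','scene6')
cv2.imwrite('pics/c7.png',cv2.resize(s['img'][220:360,210:370],None,fx=4,fy=4,interpolation=cv2.INTER_CUBIC)[:,:,::-1])
go((.620,0.034,.037),-99.5);print(manip.sense()['ft_torque'])"
```

```text
t 12.92 tcp [0.6201 0.0341 0.041 ] yaw -99.41 tilt z [-3.e-04  8.e-04 -1.e+00] F [-2.76  0.56  7.03] gap -0.002
  row [0.0002, 0.0001, 0.004] 0.09
[0.03555912 0.3496781  0.01667814]
```

View pics/c7.png

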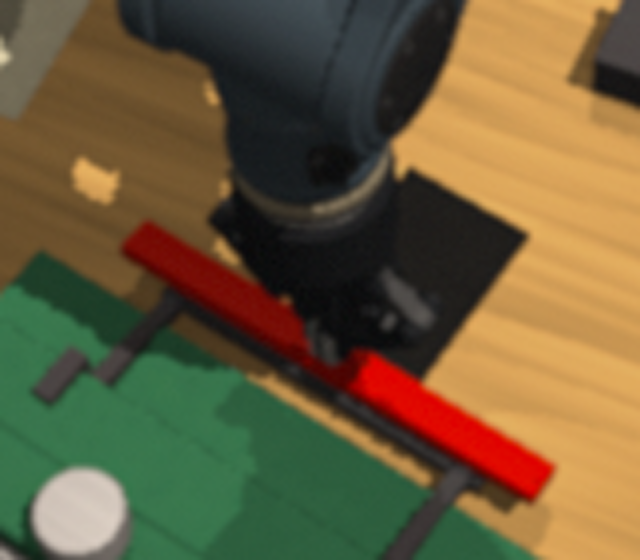

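The bar goes down evenly: its left end moved (145,212)→(148,225) and its right end (545,460)→(543,470). Continue until the stop.

move_arm([
  [[0, 0, 0.001, 0], [0, 0, 0.002, 0], [0, 0, 0.003, 0], [0, 0, 0.0035, 0], [0, 0, 0.0035, 0]],
])

```text
t: 13.33
tcp_pos: [0.6201, 0.0341, 0.0392]
tool_rot: [-0.647, 0.763, 0.0, 0.0]
force: [-2.9, 0.4, 10.7]
finger_gap: -0.003
```

move_arm([
  [[0, 0, 0.001, 0], [0, 0, 0.002, 0], [0, 0, 0.003, 0], [0, 0, 0.003, 0], [0, 0, 0.003, 0], [0, 0, 0.003, 0]],
])

```text
t: 13.83
tcp_pos: [0.6201, 0.0341, 0.039]
tool_rot: [-0.647, 0.762, -0.0, 0.0]
force: [-4.9, -0.1, 15.2]
finger_gap: 0.005
```

```bash
python3 -c "
from h import *
go((.620,0.034,.15),-99.5);print(manip.sense()['ft_torque'])"
```

```text
t 13.83 tcp [0.6201 0.0341 0.039 ] yaw -99.36 tilt z [ 7.e-04  1.e-04 -1.e+00] F [-4.85 -0.08 15.15] gap 0.005
  row [0.0001, 0.0001, -0.111] 0.14
[ 0.02443268  0.73450416 -0.055223  ]
```

At the stop: z held at 0.039 while the force doubled to 15 N. I back off straight up and check the bar.

move_arm([
  [[0, 0, -0.003, 0], [0, 0, -0.01, 0], [0, 0, -0.025, 0], [0, 0, -0.04, 0], [0, 0, -0.055, 0], [0, 0, -0.07, 0], [0, 0, -0.085, 0], [0, 0, -0.1, 0], [0, 0, -0.115, 0], [0, 0, -0.13, 0], [0, 0, -0.14, 0], [0, 0, -0.147, 0], [0, 0, -0.15, 0], [0, 0, -0.15, 0]],
])

```text
t: 15.0
tcp_pos: [0.6203, 0.0341, 0.1894]
tool_rot: [-0.647, 0.762, -0.0, 0.001]
force: [0.5, 0.7, 0.5]
finger_gap: 0.001
```

```bash
python3 -c "
from h import *
s=snap('scene','scene7')
cv2.imwrite('pics/c8.png',cv2.resize(s['img'][220:360,210:370],None,fx=4,fy=4,interpolation=cv2.INTER_CUBIC)[:,:,::-1])
for fn in('scene0','scene7'):
    im=load(fn)
    hsv=cv2.cvtColor(im['img'],cv2.COLOR_RGB2HSV);H,S,V=[hsv[...,i].astype(int) for i in range(3)]
    m=((H<6)|(H>174))&(S>180)&(V>70); m[:, :220]=0
    v,u=np.nonzero(m); i=[u.argmin(),u.argmax()]
    for side in(u<265,u>325): print(fn,u[side].mean().round(1),v[side].mean().round(1), end=' ')
    c,_=cv2.findContours(m.astype(np.uint8),0,cv2.CHAIN_APPROX_NONE);k=max(c,key=cv2.contourArea);print(cv2.boxPoints(cv2.minAreaRect(k)).round(1).tolist())
z=load('scene0')
for d in(0,.015): print([proj(z,np.array([.621,.034,.046-d])+np.array([-d/15,0,0])+sg*.13*np.array([.165,.986,0])).round(1).tolist() for sg in(1,-1)])
go((.4765,-.2853,.19),-95.95)"
```

```text
scene0 253.2 282.8 scene0 335.4 331.7 [[238.89999389648438, 279.8999938964844], [245.39999389648438, 269.20001220703125], [348.70001220703125, 332.20001220703125], [342.20001220703125, 342.79998779296875]]
scene7 253.6 286.1 scene7 335.1 335.1 [[239.5, 283.3999938964844], [246.0, 272.70001220703125], [348.5, 335.29998779296875], [341.8999938964844, 346.0]]
[[346.3, 337.4], [241.7, 273.9]]
[[346.3, 340.1], [242.9, 277.1]]
t 15.05 tcp [0.6199 0.0342 0.1887] yaw -99.36 tilt z [ 2.e-04  1.e-04 -1.e+00] F [-0.1  -0.5  -0.12] gap -0.0
  row [0.3385, 0.0895, -0.0013] -3.41
```

View pics/c8.png

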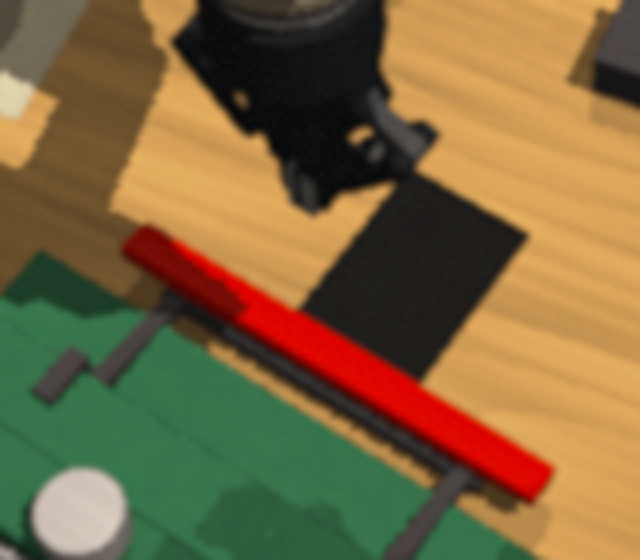

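The bar is down by 3.2–3.5 px at both ends (expected about 3 for 15 mm), level, and stays down. Going back to the tin.

move_arm([
  [[0.01, 0.003, 0, 0], [0.03, 0.008, 0, -0.3], [0.055, 0.015, 0, -0.6], [0.08, 0.021, 0, -0.9], [0.105, 0.028, 0, -1.2], [0.13, 0.034, 0, -1.5], [0.155, 0.041, 0, -1.8], [0.18, 0.048, 0, -2.1], [0.205, 0.054, 0, -2.4], [0.23, 0.061, 0, -2.7], [0.255, 0.067, 0, -3], [0.279, 0.074, 0, -3.2], [0.3, 0.079, 0, -3.4], [0.317, 0.084, 0, -3.4], [0.33, 0.087, 0, -3.4], [0.3385, 0.0895, 0, -3.4], [0.3385, 0.0895, 0, -3.4], [0.3385, 0.0895, 0, -3.4]],
], gripper=1)

```text
t: 16.55
tcp_pos: [0.4762, -0.2851, 0.1883]
tool_rot: [-0.669, 0.743, 0.0, 0.0]
force: [1.4, -0.1, 0.6]
finger_gap: 1.001
```

```bash
python3 -c "
from h import *
go((.477,-.2853,.079),-95.95)"
```

```text
t 16.55 tcp [ 0.4762 -0.2851  0.1883] yaw -96.01 tilt z [-2.0e-04  1.1e-03 -1.0e+00] F [ 1.35 -0.05  0.63] gap 1.001
  row [0.0002, -0.0009, 0.1093] -0.06
```

move_arm([
  [[0, -0.001, 0.015, 0], [0, -0.001, 0.03, 0], [0, -0.001, 0.045, 0], [0, -0.001, 0.06, 0], [0, -0.001, 0.075, 0], [0, -0.001, 0.088, 0], [0, -0.001, 0.098, 0], [0, -0.001, 0.105, 0], [0, -0.001, 0.1085, 0], [0, -0.001, 0.1085, 0], [0, -0.001, 0.1085, 0]],
])

```text
t: 17.47
tcp_pos: [0.4775, -0.2851, 0.0801]
tool_rot: [-0.669, 0.743, 0.0, 0.0]
force: [0.4, 0.5, 0.1]
finger_gap: 0.998
```

move_arm([
  [[0, 0, 0, 0], [0, 0, 0, 0], [0, 0, 0, 0], [0, 0, 0, 0], [0, 0, 0, 0], [0, 0, 0, 0], [0, 0, 0, 0], [0, 0, 0, 0]],
], gripper=0, squeeze=40)

```text
t: 18.13
tcp_pos: [0.4779, -0.2856, 0.0808]
tool_rot: [-0.669, 0.743, -0.001, 0.0]
force: [0.2, -0.4, 6.4]
finger_gap: 0.578
```

move_arm([
  [[0, 0, -0.003, 0], [0, 0, -0.01, 0], [0, 0, -0.02, 0], [0, 0, -0.03, 0], [0, 0, -0.04, 0], [0, 0, -0.05, 0], [0, 0, -0.06, 0], [0, 0, -0.068, 0], [0, 0, -0.072, 0], [0, 0, -0.072, 0], [0, 0, -0.072, 0]],
])

```text
t: 19.05
tcp_pos: [0.4777, -0.2855, 0.153]
tool_rot: [-0.669, 0.743, -0.001, 0.0]
force: [-0.3, -0.1, -5.7]
finger_gap: 0.578
```

```bash
python3 -c "
from h import *
go((.553,.045,.152),-99.5)"
```

```text
t 19.05 tcp [ 0.4777 -0.2855  0.153 ] yaw -95.99 tilt z [ 1.5e-03 -6.0e-04 -1.0e+00] F [-0.26 -0.14 -5.74] gap 0.578
  row [-0.3366, -0.0404, 0.001] 3.51
```

move_arm([
  [[-0.005, 0, 0, 0], [-0.015, -0.001, 0, 0.2], [-0.03, -0.003, 0, 0.4], [-0.05, -0.005, 0, 0.7], [-0.072, -0.008, 0, 1], [-0.095, -0.01, 0, 1.3], [-0.12, -0.013, 0, 1.6], [-0.145, -0.016, 0, 1.9], [-0.17, -0.019, 0, 2.2], [-0.195, -0.022, 0, 2.5], [-0.22, -0.025, 0, 2.8], [-0.245, -0.028, 0, 3.1], [-0.268, -0.03, 0, 3.3], [-0.289, -0.033, 0, 3.5], [-0.307, -0.035, 0, 3.5], [-0.321, -0.037, 0, 3.5], [-0.331, -0.038, 0, 3.5], [-0.3366, -0.038, 0, 3.5], [-0.3366, -0.038, 0, 3.5], [-0.3366, -0.038, 0, 3.5]],
])

```text
t: 20.72
tcp_pos: [0.5502, 0.0453, 0.1527]
tool_rot: [-0.646, 0.763, -0.001, -0.0]
force: [-0.8, -0.3, -4.6]
finger_gap: 0.581
```

```bash
python3 -c "
from h import *
s=snap('scene','scene8')
cv2.imwrite('pics/c9.png',cv2.resize(s['img'][200:340,210:370],None,fx=4,fy=4,interpolation=cv2.INTER_CUBIC)[:,:,::-1])
go((.551,.045,.083),-99.5)"
```

```text
t 20.77 tcp [0.5503 0.0448 0.1528] yaw -99.5 tilt z [ 7.e-04 -9.e-04 -1.e+00] F [ 0.01  0.97 -4.76] gap 0.581
  row [-0.0004, -0.0006, 0.0698] -0.0
```

View pics/c9.png

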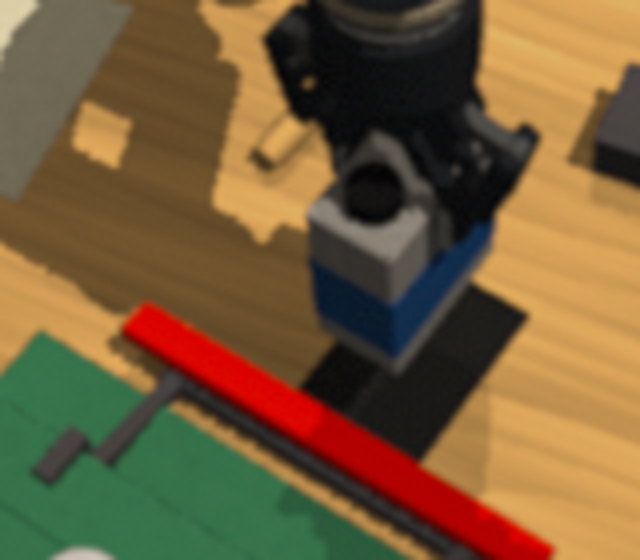

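The tin hangs upright over the mat, clear of the bar and aligned with it. Lower it.

move_arm([
  [[0, 0, 0.01, 0], [0, 0, 0.022, 0], [0, 0, 0.035, 0], [0, 0, 0.046, 0], [0, 0, 0.055, 0], [0, 0, 0.061, 0], [0, 0, 0.065, 0], [0, 0, 0.067, 0], [0, 0, 0.069, 0], [0, 0, 0.07, 0], [0, 0, 0.0705, 0], [0, 0, 0.0705, 0]],
])

```text
t: 21.77
tcp_pos: [0.5507, 0.0447, 0.0829]
tool_rot: [-0.646, 0.763, -0.001, 0.0]
force: [-0.5, -1.3, -3.4]
finger_gap: 0.578
```

move_arm([
  [[0, 0, 0.001, 0], [0, 0, 0.0017, 0], [0, 0, 0.0017, 0], [0, 0, 0.0017, 0]],
])

```text
t: 22.1
tcp_pos: [0.5508, 0.0447, 0.0828]
tool_rot: [-0.646, 0.763, -0.001, 0.001]
force: [-3.7, -0.8, 7.3]
finger_gap: 0.582
```

Solid contact. Release and rise.

move_arm([
  [[0, 0, 0, 0], [0, 0, 0, 0], [0, 0, 0, 0], [0, 0, 0, 0], [0, 0, 0, 0], [0, 0, 0, 0], [0, 0, 0, 0], [0, 0, 0, 0]],
], gripper=1)

```text
t: 22.77
tcp_pos: [0.5507, 0.0447, 0.0827]
tool_rot: [-0.646, 0.763, -0.001, 0.001]
force: [0.6, 0.2, -0.2]
finger_gap: 1.001
```

move_arm([
  [[0, 0, -0.008, 0], [0, 0, -0.018, 0], [0, 0, -0.03, 0], [0, 0, -0.045, 0], [0, 0, -0.06, 0], [0, 0, -0.075, 0], [0, 0, -0.09, 0], [0, 0, -0.105, 0], [0, 0, -0.12, 0], [0, 0, -0.13, 0], [0, 0, -0.13, 0]],
])

```text
t: 23.68
tcp_pos: [0.552, 0.0448, 0.2158]
tool_rot: [-0.646, 0.763, -0.004, 0.003]
force: [0.2, -0.2, -0.4]
finger_gap: 0.999
```

move_arm([
  [[0.01, 0.005, -0.01, 0], [0.03, 0.01, -0.02, 0], [0.06, 0.02, -0.03, 0], [0.09, 0.03, -0.03, 0], [0.12, 0.04, -0.03, 0], [0.15, 0.05, -0.03, 0], [0.18, 0.06, -0.03, 0], [0.21, 0.065, -0.03, 0], [0.24, 0.07, -0.03, 0], [0.27, 0.07, -0.03, 0], [0.29, 0.07, -0.03, 0], [0.3, 0.07, -0.03, 0], [0.3, 0.07, -0.03, 0]],
])

```text
t: 24.77
tcp_pos: [0.433, -0.2414, 0.245]
tool_rot: [-0.645, 0.764, -0.004, 0.003]
force: [-0.1, 0.4, 0.1]
finger_gap: 1.003
```

```bash
python3 -c "
from h import *
s=snap('scene','scene9');t=snap('top','top9')
a=cv2.resize(s['img'][220:350,220:370],(460,400),interpolation=cv2.INTER_CUBIC)
b=cv2.resize(t['img'][160:235,265:335],(340,364),interpolation=cv2.INTER_CUBIC);b=np.vstack([b,np.zeros((36,340,3),np.uint8)])
cv2.imwrite('pics/c10.png',np.hstack([a,b])[:,:,::-1])
for fn in('scene0','scene7','scene9'):
    im=load(fn)
    hsv=cv2.cvtColor(im['img'],cv2.COLOR_RGB2HSV);H,S,V=[hsv[...,i].astype(int) for i in range(3)]
    m=((H<6)|(H>174))&(S>180)&(V>70); m[:, :220]=0
    c,_=cv2.findContours(m.astype(np.uint8),0,cv2.CHAIN_APPROX_NONE);k=max(c,key=cv2.contourArea);print(cv2.boxPoints(cv2.minAreaRect(k)).round(1).tolist())
print(manip.sense()['force'],manip.sense()['t'])
"
```

```text
[[238.89999389648438, 279.8999938964844], [245.39999389648438, 269.20001220703125], [348.70001220703125, 332.20001220703125], [342.20001220703125, 342.79998779296875]]
[[239.5, 283.3999938964844], [246.0, 272.70001220703125], [348.5, 335.29998779296875], [341.8999938964844, 346.0]]
[[239.6999969482422, 283.70001220703125], [246.10000610351562, 273.29998779296875], [348.70001220703125, 335.5], [342.3999938964844, 345.8999938964844]]
[-0.64125334  0.59571646 -0.50505999] 24.8667
```

View pics/c10.png

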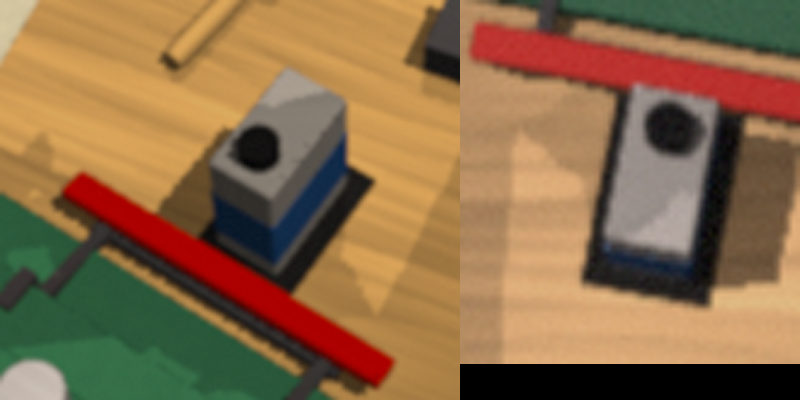

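View pics/scene9.png

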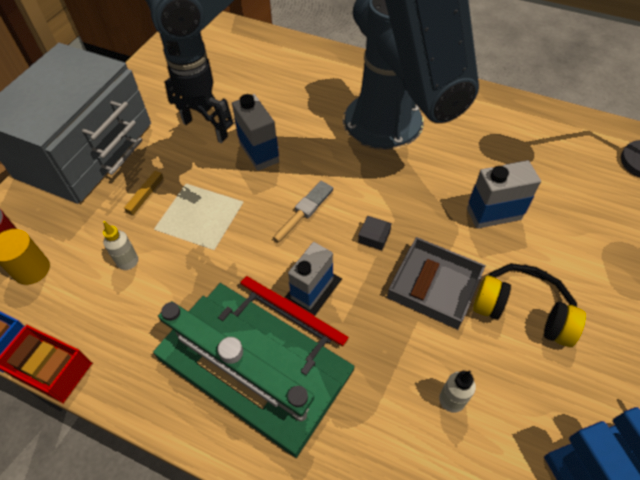

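```bash
python3 -c "
from h import *
t=load('top9');s=load('scene9')
B=(np.array([(173,85),(258,98),(230,255),(141,243)])+.5)/4.857-.5+(265,160)
A=(np.array([(288,68),(347,103),(276,225),(210,172)])+.5)/3.07-.5+(220,220)
for im,P in((t,B),(s,A)):
    w=onplane(im,P[:,0],P[:,1],.112)[:,:2];print(w.mean(0),cv2.minAreaRect(w.astype(np.float32)))
print(manip.sense()['qd'].round(3)); manip.sign_off()"
```

```text
[0.54981093 0.04466397] ((0.5496399402618408, 0.045131877064704895), (0.050066523253917694, 0.09250737726688385), 81.42266082763672)
[0.55745804 0.04940461] ((0.55946946144104, 0.05131959915161133), (0.05625101923942566, 0.10363388061523438), 82.64256286621094)
[ 0.025 -0.009  0.01  -0.002  0.    -0.002]
the job is handed in; nothing more can be done
```

I handed the job in after about 25 s of the 72 s allowed. The tin went to the sheet and was released there, the bar was pressed down, and the tin is back on its mat. No verdict is reported, so the results below are my own checks.

- **Tin on the sheet:** it stood upright on the sheet with the gripper open and clear.
- **Bar:** I pressed near its middle with the fingers shut until it stopped moving, at 15 N. Afterwards both ends had dropped by a similar 3–4 pixels, against about 3 expected for 15 mm. It was still down and level in the last picture.
- **Tin back on its mat:** it stands upright, released, with the arm well clear.
    - **Top view:** its centre is about 3 mm from the mat's centre and its length within 2° of the mat's.
    - **Scene view:** this puts it about 6–9 mm off, but its corners were picked roughly and gave an oversized tin, so I trust it less. Both are within the 20 mm limit.
- **Other things:** they look unmoved in the last picture; I did not measure them.

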